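# Load the airing box and hold its sprung lid at the mark

## Task

Load the airing box: set the blue-lidded specimen jar and the white slide mailer (lime-green top) upright on the floor of its open bay and lay the orange-capped vial flat in there too, in any order, setting them down rather than dropping them. Then lift the white sprung lid beside the bay (it has a steel bar to grip) until the lid lies level with the arm of the red pointer next to it, and finish still holding the lid steady at that angle - it snaps shut if let go. Leave the pointer's setting and everything else on the worktop as they are.

Things in the scene. Friction and masses are not known exactly. Their poses are not given: they have to be found in the camera images.
- airing_box: Box fixed to the worktop, 150 (x) x 340 (y) mm. Origin: centre of its underside; +x to its back, +y to its left, z up. Right part (y -170 to +20 mm): open grey bay, inside 140 (x) x 185 (y) mm, centred at y = -72.5, floor 6 mm above the worktop, wall tops 40 mm. Left part (y 20 to 170 mm): white fan chamber under the lid; the partition between is 60 mm high.
- bay_floor (a point): Centre of the bay's inner floor, axes as the airing box; the free floor reaches 70 mm either way in x and 92 mm either way in y.
- lid: White lid, 144 x 140 x 6 mm, hinged at its far edge; origin mid-width on the hinge axis, at (73, 95, 63) mm in the box's frame. Starts shut, axes then as the box's; opens to 1.3 rad by turning about its own +y, front edge rising. A spring pulls it shut (0.4 N m, plus 0.5 N m per rad, plus its weight, 0.15 kg: 4 to 8 N at the bar).
- lid_bar (a point): Middle of the lid's round steel handle bar, 10 mm thick, 74 mm clear between its posts, along the lid's y; axes as the lid's. In the lid's frame at (-122, 0, 38) mm: 34 mm above the lid's top face, 24 mm behind its front edge; 101 mm above the worktop when shut.
- pointer: Thin red pointer arm, 83 mm left of the lid's middle, on the lid's own hinge axis; friction holds it at 0.45 to 0.85 rad above level, set anew each time. Origin on the hinge axis; the arm runs along its own -x. Lid at the marked angle: lid's axes parallel to the pointer's.
- pointer_tip (a point): The red block, 20 x 10 x 10 mm, at the pointer's free end, 160 mm from the hinge axis, axes as the pointer's.
- blue_jar: Specimen jar with blue screw lid, standing, 52 mm in diameter, 69 mm high (lid: the top 15 mm), about 0.09 kg. Origin: centre of its underside; z up.
- slide_mailer: White slide mailer with lime-green top, standing on its end, 15 (x) x 30 (y) x 55 (z) mm, about 20 g. Origin: centre of its underside.
- vial: Clear vial with orange cap lying on its side, 17 (x) x 48 (y, its length) x 17 (z) mm, about 12 g; does not roll. Origin: centre of its underside.
- vial_mid (a point): Middle of the vial, 8.5 mm above its underside.
- yellow_jar: Bystander: specimen jar with yellow lid, 51 mm in diameter, 79 mm high. Origin: centre of its underside.
- tape: Bystander: roll of cream masking tape lying flat, 80 mm across, 18 mm high. Origin: centre of its underside.
There are look-alikes about, which are no part of the job. Of the things like the blue_jar, leave any that is turquoise; of the rest the larger one is meant.

How it is judged:
On the way, in this order (a step that is already met when the one before it is completed fails the run):
1. the jar and the mailer stand and the vial lies on the bay's floor, all let go (x of blue_jar in the frame of bay_floor between -0.065 and 0.065 m and y of blue_jar in the frame of bay_floor between -0.085 and 0.085 m and z of blue_jar in the frame of bay_floor between -0.006 and 0.008 m and x of slide_mailer in the frame of bay_floor between -0.067 and 0.067 m and y of slide_mailer in the frame of bay_floor between -0.088 and 0.088 m and z of slide_mailer in the frame of bay_floor between -0.006 and 0.008 m and x of vial_mid in the frame of bay_floor between -0.068 and 0.068 m and y of vial_mid in the frame of bay_floor between -0.09 and 0.09 m and z of vial_mid in the frame of bay_floor between -0.006 and 0.016 m and angle between each of blue_jar, slide_mailer's own z axis and vertical below 0.15 rad and contact force between the fingers and blue_jar below 0.1 N and contact force between the fingers and slide_mailer below 0.1 N and contact force between the fingers and vial below 0.1 N and linear speed of each of blue_jar, slide_mailer, vial below 0.03 m/s), for 0.2 s.
2. the gripped lid is at the pointer's angle (within 0.07 rad, 4 degrees) (angle between the x axis of lid_bar and the x axis of pointer_tip, either way round below 0.07 rad and contact force between the fingers and lid above 1 N and angular speed of lid below 0.15 rad/s), for 0.3 s.
At the end, for the whole second after the job is handed in: The jar and the mailer stand upright (within 0.15 rad) and the vial lies flat on the bay's floor, untouched and at rest; the fingers hold the lid (more than 1 N) still, within 0.07 rad (4 degrees) of the pointer's angle (all of step 1 and all of step 2); the arm keeps its last pose, push and grip.
It fails at once if a bystander (yellow-lidded jar or roll of tape) is moved by more than 3 cm (distance of any of yellow_jar, tape from where it was at the start of the episode above 0.03 m).
It fails at once if the red pointer is pushed out of its setting (tip moved by more than 12 mm) (distance of pointer_tip from where it was at the start of the episode above 0.012 m).
It fails at once if the blue-lidded jar, the mailer or the vial is dropped or thrown (faster than 0.7 m/s while no finger touches it) ((contact force between the fingers and blue_jar below 0.02 N and linear speed of blue_jar above 0.7 m/s) or (contact force between the fingers and slide_mailer below 0.02 N and linear speed of slide_mailer above 0.7 m/s) or (contact force between the fingers and vial below 0.02 N and linear speed of vial above 0.7 m/s)).
It also fails if it takes over 72 s, if anything falls off the work surface, if the arm or the gripper's body presses on something with over 40 N, if the wrist force passes 120 N, or if a joint passes its speed limit or range.

## Robot

A 6-joint arm with a two-finger parallel gripper is mounted at the origin on a cart in front of the work surface, level with it; the furniture and walls round the work are solid. World frame = base frame: x ahead of the robot, y to its left, z up, the work surface at z = 0. Lengths are in m, angles in rad, forces in N, time in s.
With the tool pointing down it reaches from about 0.4 to 0.925 m from the base axis. Payload 3.4 kg.
Tool frame: the origin (TCP) lies between the finger pads; the fingertips stand 19 mm ahead of it and the grasp point (between the pads) is the TCP (r.tip_extent is the distance from the TCP to the fingertips, in m); z points along the fingers, y is the line along which they close (so a half turn about z gives the same grasp; the last joint's range is limited). The gripper opens to 85 mm and grips with 20 to 120 N. Pads are 22 mm wide; open, the fingers measure 114 mm over their backs; the gripper's body (76 mm by 85 mm) begins 54 mm behind the grasp point. The pads swing forward as they close: fully open they stand 13 mm farther back than shut.
Start: joints at [-1.337, 0.307, 1.506, -0, 1.328, -0.073], TCP at [0.174, -0.548, 0.25] pointing down, gripper open.
Joint ranges: [-3.12, 3.12], [-1.05, 2.28], [0.14, 2.33], [-1.42, 4.57], [0.1, 2.73], [-2.68, 2.68]. Speed limits (rad/s): [2.57, 2.57, 3.14, 3.14, 3.14, 3.14].

## Interface

Orientations are given as a rotation vector (axis times angle).
In Python, from rig import r, eyes gives the robot as it stands. The module is installed in compiled form; this text tells all that it offers.
- The arm moves only by the tool move_arm, never from a script. Its argument "commands" is a list of rows, each a list of 3 entries, a list of its own where there are three numbers: the opening, from -1 (shut) to 1 (fully open), then the shift along the tool's x, y, z scaled (see below), then the turn, a rotation vector about the tool's x, y, z scaled (see below). A call has 1 to 8 rows; each row shifts and turns the commanded pose from where the row before left it, along the tool's axes as they then stand; what a row does not reach is not made up. The controller multiplies each number of a shift by 0.04 m and each number of a turn by 6 degrees. A row lasts 1/8 s, in which the tool goes at most 62.5 mm and 10.7 degrees, less where a joint would pass 70% of its speed; a pose out of reach is approached as far as the arm can. A call with a number of a shift or a turn outside -1 to 1 is refused whole. A call with a gripper value outside its range is refused whole. The fingers move at their own pace and stop on an object; "grip_force" is the grip in N (left out, the last holds). Time passes only in rows, so rows that do not move let the fingers close. It gives the time, the measured TCP pose, the force, the opening and the grip force at its end, in the units of the state.
- r.sense(): the state, without advancing time (a new reading comes with each control period).
- eyes.read_camera(name): name is "scene" or "top" or "wrist"; returns a dict with "pixels" (400x640x3 uint8, red, green, blue), "fx", "fy", "cx", "cy" (pixels), "k1" (the pictures are not rectified: a ray, as slopes to the right and down, at radius r is drawn at 1 + k1 r^2 times it, then the intrinsics apply), "rvec" (rotation vector, rad) and "tvec" (3), from world to camera coordinates, as OpenCV has them. Camera axes: x right, y down, z forward; pixel columns grow to the right and rows downward; lengths in m; the calibration is good to about 2 mm. A picture is of the moment at which its call begins. There is no depth.
- r.close_job(): hands the job in; it is judged then, once.
The state is a dict: "clock": time; "joint_pos": joint angles; "joint_vel": joint speeds; "joint_efforts": joint torques, N m; "ee_pos": TCP position; "tool_rot": TCP orientation; "ft_force": force on the tool from outside, world axes, zero at the start; "wrist_torque": the same for the moment, N m; "grip_width": finger opening in m; "gripper_force": force on a finger pad.
Only numpy, scipy, OpenCV 4.12 (cv2) and the standard library are available. Lean on these libraries where they do the work, as an engineer would, in place of code of your own. Each camera call takes 0.05 s, during which the arm holds its last target. There are 200 camera calls.

## Working session

There is one attempt and no reset: what is moved stays moved. The work goes in short steps, Python scripts to look and compute and a tool call to move; the robot and the scene stay as the last step left them, time stands still between calls to the robot, and variables do not carry over. Pictures are saved under pics/ and viewed, at most 10 in all, crops included, and the job is handed in when it is done.

Besides the shell and the picture viewer there is one more tool, called after "Call:" in YAML: its name, and indented under it one key for each argument. move_arm: Moves the arm, as the interface text tells. Shifts and turns lie within -1 to 1; 1 stands for 0.04 m of shift or 6 degrees of turn. Its arguments: {"type":"object","properties":{"commands":{"type":"array","items":{"type":"array"}},"grip_force":{"type":"number"}},"required":["commands"]}

```bash
mkdir -p pics
cat > h.py <<'E'
import numpy as np, cv2
from scipy.spatial.transform import Rotation as R
from rig import r, eyes
def cam(n):
    c=eyes.read_camera(n); c['R']=R.from_rotvec(np.array(c['rvec'])).as_matrix(); c['t']=np.array(c['tvec']); return c
def save(c,f): cv2.imwrite(f,c['pixels'][:,:,::-1])
def ray(c,u,v):
    d=np.array([(u-c['cx'])/c['fx'],(v-c['cy'])/c['fy']]); s=d.copy()
    for _ in range(20): s=d/(1+c['k1']*(s@s))
    return -c['R'].T@c['t'], c['R'].T@np.array([s[0],s[1],1])
def onz(c,u,v,z):
    o,d=ray(c,u,v); return o+d*(z-o[2])/d[2]
def proj(c,p):
    q=c['R']@np.array(p)+c['t']; s=q[:2]/q[2]; s=s*(1+c['k1']*(s@s)); return np.array([c['fx']*s[0]+c['cx'],c['fy']*s[1]+c['cy']])
E
python3 - <<'E'
from h import *
for n in('scene','top'):
    c=cam(n); save(c,f'pics/{n}0.png'); print(n,-c['R'].T@c['t'],c['fx'],c['k1'])
print(r.sense())
E
```

```text
scene [-0.68443843 -0.31470232  0.64765322] 374.151898941083 -0.001586942618589978
top [0.24188098 0.02790649 1.48128133] 520.7748083973976 -0.0792757387250656
{'clock': 0.1, 'joint_pos': array([-1.33748055e+00,  3.07525143e-01,  1.50755192e+00,  2.91773253e-05,
        1.32839458e+00, -7.34975038e-02]), 'joint_vel': array([ 0.00065992, -0.00251949, -0.00214222,  0.00060005,  0.00025078,
       -0.00035756]), 'joint_efforts': array([ 7.51192383e-04, -4.58528137e+01, -2.52606708e+01, -4.91710864e-05,
        5.53205042e-03, -4.92348477e-06]), 'ee_pos': array([ 0.17351312, -0.54757455,  0.24945422]), 'tool_rot': array([-3.10284706e+00, -4.79755642e-01,  1.91147216e-04]), 'ft_force': array([-0.5286381 ,  0.6923696 ,  0.04066838]), 'wrist_torque': array([ 0.02665292,  0.03141665, -0.03073504]), 'gripper_force': 0.0, 'grip_width': 0.08530415342351984}
```

View pics/scene0.png

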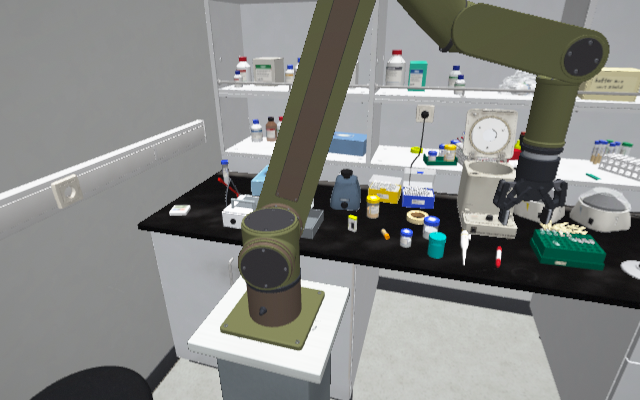

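View pics/top0.png

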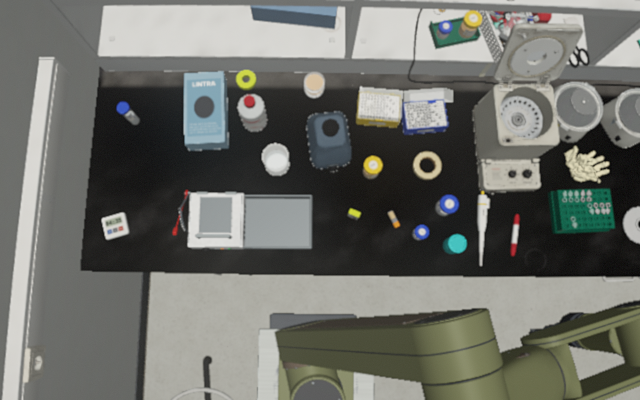

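Candidates for the jar in the top view are blue (447,205), smaller blue (420,232), turquoise (456,243, excluded) and a blue cap at (123,106). The mailer is the lime top at (354,213) (the lime tape at 246,78 is not it). The vial is at (393,218) and the box spans about (187..312, 192..249). I choose the jar at (447,205) and will check it in a crop.

Run:
```python
from h import *
c=cam('top'); p=c['pixels']
a=cv2.resize(p[180:262,160:320],None,fx=5,fy=5,interpolation=cv2.INTER_CUBIC)[:,:,::-1]
b=cv2.resize(p[190:262,340:480],None,fx=5,fy=5,interpolation=cv2.INTER_CUBIC)[:,:,::-1]
o=np.zeros((410+170,800,3),np.uint8); o[:410]=a
b=cv2.resize(b,(330,170)); 
o[410:,:330]=b
s=cam('scene')['pixels'][160:245,160:450]; o[410:,335:335+465]=cv2.resize(s,(465,170))[:,:,::-1]
cv2.imwrite('pics/crop.png',o)
hsv=cv2.cvtColor(p,cv2.COLOR_RGB2HSV)
def blobs(lo,hi,x0,x1,y0,y1,zt):
    m=cv2.inRange(hsv,np.array(lo),np.array(hi)); k=np.zeros_like(m); k[y0:y1,x0:x1]=m[y0:y1,x0:x1]
    for q in cv2.findContours(k,cv2.RETR_EXTERNAL,cv2.CHAIN_APPROX_NONE)[0]:
        if cv2.contourArea(q)<12: continue
        (u,v),wh,an=cv2.minAreaRect(q)
        W=np.array([onz(c,x,y,zt)[:2] for x,y in q[:,0].astype(float)]).astype(np.float32)
        print((round(u),round(v)),cv2.contourArea(q),'rect world c,size,ang',cv2.minAreaRect(W))
print('blue');blobs((105,120,60),(130,255,255),400,470,190,270,.069)
print('lime');blobs((25,100,80),(45,255,255),340,365,200,225,.055)
print('orange');blobs((5,120,80),(22,255,255),380,405,205,232,.0085)
print('red');blobs((0,140,60),(6,255,255),165,195,180,245,.13)
print('yellow');blobs((18,120,80),(32,255,255),355,390,150,185,.079)
```

```text
blue
(422, 232) 169.0 rect world c,size,ang ((0.41768956184387207, -0.2868974208831787), (0.03872091695666313, 0.041664883494377136), 88.63282012939453)
(450, 204) 287.5 rect world c,size,ang ((0.4966285228729248, -0.3660236597061157), (0.0535498782992363, 0.05398895591497421), 0.6746943593025208)
lime
(354, 212) 68.5 rect world c,size,ang ((0.4705265164375305, -0.1022968664765358), (0.034659985452890396, 0.01893175207078457), 63.77878952026367)
orange
(396, 224) 28.5 rect world c,size,ang ((0.44589030742645264, -0.2259736806154251), (0.017261086031794548, 0.017634930089116096), 89.04942321777344)
red
(176, 226) 43.5 rect world c,size,ang ((0.41725394129753113, 0.37167274951934814), (0.013532045297324657, 0.050584275275468826), 74.6010513305664)
yellow
(372, 164) 282.0 rect world c,size,ang ((0.6021720170974731, -0.15140987932682037), (0.05303383246064186, 0.0547252781689167), 89.5395278930664)
```

View pics/crop.png

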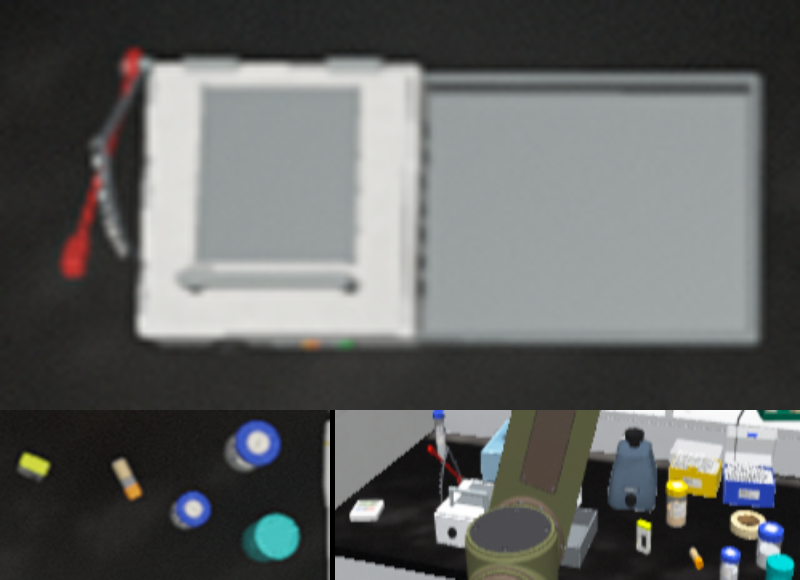

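The crop shows the target jar (450,204) clearly larger than the small blue one (422,232), and turquoise is separate. The bay is at right, with the lid bar at top-view (195..231, 235) and the red pointer tip at (174,231). Next I measure the box, pointer and vial.

Run:
```python
from h import *
c=cam('top'); p=c['pixels']; s=cam('scene')
f=lambda a,b:(160+a/5-.4,180+b/5-.4)
for n,q,z in (('bayBR',f(762,343),.04),('bayTR',f(762,73),.04),('bayTL',f(425,73),.04),('lidFL',f(137,337),.066),('lidFR',f(415,340),.066),('lidBL',f(147,64),.066),('lidBR',f(420,65),.066),('barL',f(180,277),.101),('barR',f(355,281),.101)):
    print(n,onz(c,*q,z)[:2].round(4))
g=p.max(2); k=np.zeros_like(g); k[205:232,383:405]=(g[205:232,383:405]>70)*255
q=max(cv2.findContours(k,cv2.RETR_EXTERNAL,cv2.CHAIN_APPROX_NONE)[0],key=cv2.contourArea)
W=np.array([onz(c,x,y,.0085)[:2] for x,y in q[:,0].astype(float)],np.float32); print('vial',cv2.minAreaRect(W))
# pointer: red in both views
for n,C,(x0,x1,y0,y1) in (('top',c,(168,195,185,245)),('scene',s,(205,245,165,205))):
    P=C['pixels'];h=cv2.cvtColor(P,cv2.COLOR_RGB2HSV); m=(((h[...,0]<7)|(h[...,0]>172))&(h[...,1]>130)&(h[...,2]>60)).astype(np.uint8)
    k=np.zeros_like(m);k[y0:y1,x0:x1]=m[y0:y1,x0:x1]; yy,xx=np.nonzero(k)
    print(n,[(int(y),int(xx[yy==y].min()),int(xx[yy==y].max())) for y in np.unique(yy)])
```

```text
bayBR [0.3711 0.0138]
bayTR [0.5233 0.0156]
bayTL [0.5208 0.2057]
lidFL [0.367  0.3548]
lidFR [0.3678 0.2028]
lidBL [0.5187 0.3575]
lidBR [0.5202 0.2054]
barL [0.3963 0.3253]
barR [0.3956 0.2315]
vial ((0.46035999059677124, -0.21895626187324524), (0.05249340087175369, 0.02083057537674904), 25.864147186279297)
top [(189, 186, 187), (190, 185, 188), (191, 185, 187), (192, 186, 186), (193, 186, 186), (194, 185, 186), (195, 185, 186), (196, 184, 185), (197, 184, 185), (207, 182, 183), (208, 182, 182), (209, 182, 182), (216, 178, 178), (217, 178, 179), (218, 177, 178), (219, 177, 178), (220, 177, 178), (221, 177, 178), (222, 176, 178), (223, 176, 178), (224, 176, 178), (225, 175, 177), (226, 175, 177), (227, 174, 177), (228, 173, 177), (229, 173, 177), (230, 172, 177), (231, 172, 177), (232, 172, 176), (233, 172, 176), (234, 172, 176), (235, 173, 175)]
scene [(177, 218, 219), (178, 218, 220), (179, 218, 221), (180, 218, 222), (181, 219, 223), (182, 220, 223), (183, 223, 224), (184, 224, 225), (185, 225, 225), (186, 229, 229), (187, 229, 231), (188, 229, 231), (189, 230, 233), (190, 231, 235), (191, 233, 235), (192, 234, 236), (193, 235, 239), (194, 236, 237), (195, 237, 237), (196, 237, 237)]
```

Run:
```python
from h import *
c=cam('top'); s=cam('scene')
def tri(a,b):
    o1,d1=ray(c,*a);o2,d2=ray(s,*b);A=np.stack([d1,-d2],1);l=np.linalg.lstsq(A,o2-o1,rcond=None)[0]
    return (o1+d1*l[0]+o2+d2*l[1])/2, np.linalg.norm(o1+d1*l[0]-o2-d2*l[1])
print(tri((174.5,231.3),(220.3,179.7)))
H=np.array([.5157,.364,.063])
for C,n in((c,'top'),(s,'scene')):
  print(n,'hinge px',proj(C,H))
  for a in (.45,.55,.6,.65,.7,.75,.85):
    print(a,proj(C,H+.16*np.array([-np.cos(a),-.013*np.cos(a),np.sin(a)])).round(1))
```

```text
(array([0.397909  , 0.36265534, 0.17163029]), np.float64(0.0040165507502272395))
top hinge px [186.87155622 193.65259867]
0.45 [178.6 242.8]
0.55 [177.4 239.3]
0.6 [176.8 237.4]
0.65 [176.3 235.3]
0.7 [175.8 233. ]
0.75 [175.3 230.7]
0.85 [174.4 225.6]
scene hinge px [237.69113752 194.92641625]
0.45 [217.3 192.6]
0.55 [217.9 188.2]
0.6 [218.3 185.9]
0.65 [218.8 183.7]
0.7 [219.3 181.6]
0.75 [219.9 179.5]
0.85 [221.1 175.4]
```

Call:
move_arm:
  commands:
    - [1, [0, 0, 0], [0, 0, -1]]
    - [1, [0, 0, 0], [0, 0, -1]]
    - [1, [0, 0, 0], [0, 0, -1]]
    - [1, [0, 0, 0], [0, 0, -1]]
    - [1, [0, 0, 0], [0, 0, -1]]
    - [1, [0, 0, 0], [0, 0, -1]]
    - [1, [0, 0, 0], [0, 0, -1]]
    - [1, [0, 0, 0], [0, 0, -1]]
  grip_force: 25

```text
clock: 1.4
ee_pos: [0.1736, -0.5481, 0.2503]
tool_rot: [2.638, 1.706, -0.0]
ft_force: [0.3, 0.2, -0.3]
grip_width: 0.0853
gripper_force: 0.0
```

Call:
move_arm:
  commands:
    - [1, [0, 0, 0], [0, 0, -1]]
    - [1, [0, 0, 0], [0, 0, -1]]
    - [1, [0, 0, 0], [0, 0, -1]]
    - [1, [0, 0, 0], [0, 0, -1]]
    - [1, [0, 0, 0], [0, 0, -0.195]]
    - [1, [1, 0, 0], [0, 0, 0]]
    - [1, [1, 0, 0], [0, 0, 0]]
    - [1, [1, 0, 0], [0, 0, 0]]

```text
clock: 2.4
ee_pos: [0.172, -0.4271, 0.2503]
tool_rot: [2.209, 2.234, 0.0]
ft_force: [-0.3, 1.0, 0.4]
grip_width: 0.0858
gripper_force: 0.0
```

Call:
move_arm:
  commands:
    - [1, [1, 1, 0], [0, 0, 0]]
    - [1, [0.435, 1, 0], [0, 0, 0]]
    - [1, [0, 1, 0], [0, 0, 0]]
    - [1, [0, 1, 0], [0, 0, 0]]
    - [1, [0, 1, 0], [0, 0, 0]]
    - [1, [0, 1, 0], [0, 0, 0]]
    - [1, [0, 1, 0], [0, 0, 0]]
    - [1, [0, 1, 0], [0, 0, 0]]

```text
clock: 3.4
ee_pos: [0.4927, -0.3665, 0.2503]
tool_rot: [2.208, 2.234, -0.0]
ft_force: [0.9, -0.6, 0.2]
grip_width: 0.0852
gripper_force: 0.0
```

Call:
move_arm:
  commands:
    - [1, [0, 0.14, 0], [0, 0, 0]]
    - [1, [0, 0, 0], [0, 0, 0]]

```text
clock: 3.65
ee_pos: [0.4966, -0.3663, 0.2499]
tool_rot: [-2.206, -2.235, 0.001]
ft_force: [0.0, 0.6, -0.9]
grip_width: 0.0849
gripper_force: 0.0
```

Call:
move_arm:
  commands:
    - [1, [0, 0, 1], [0, 0, 0]]
    - [1, [0, 0, 1], [0, 0, 0]]
    - [1, [0, 0, 1], [0, 0, 0]]
    - [1, [0, 0, 1], [0, 0, 0]]
    - [1, [0, 0, 0.95], [0, 0, 0]]
    - [1, [0, 0, 0], [0, 0, 0]]
    - [-1, [0, 0, 0], [0, 0, 0]]
    - [-1, [0, 0, 0], [0, 0, 0]]
  grip_force: 30

```text
clock: 4.65
ee_pos: [0.4978, -0.3676, 0.0545]
tool_rot: [2.205, 2.233, 0.0]
ft_force: [0.3, 0.3, 0.0]
grip_width: 0.0516
gripper_force: 0.0
```

Call:
move_arm:
  commands:
    - [-1, [0, 0, 0], [0, 0, 0]]
    - [-1, [0, 0, 0], [0, 0, 0]]
    - [-1, [0, 0, 0], [0, 0, 0]]
    - [-1, [0, 0, 0], [0, 0, 0]]

```text
clock: 5.15
ee_pos: [0.4979, -0.3676, 0.0547]
tool_rot: [2.204, 2.233, -0.0]
ft_force: [-1.0, -0.1, 6.4]
grip_width: 0.0497
gripper_force: 30.8
```

Call:
move_arm:
  commands:
    - [-1, [0, 0, -0.5], [0, 0, 0]]
    - [-1, [0, 0, -1], [0, 0, 0]]
    - [-1, [0, 0, -1], [0, 0, 0]]
    - [-1, [0.5, -0.14, -0.5], [0, 0, 0]]
    - [-1, [1, -0.2, 0], [0, 0, 0]]
    - [-1, [1, -0.2, 0], [0, 0, 0]]
    - [-1, [1, -0.2, 0], [0, 0, 0]]
    - [-1, [1, -0.2, 0], [0, 0, 0]]

```text
clock: 6.15
ee_pos: [0.4566, -0.1858, 0.1731]
tool_rot: [2.206, 2.235, 0.001]
ft_force: [1.5, 0.0, -1.1]
grip_width: 0.0491
gripper_force: 31.7
```

Call:
move_arm:
  commands:
    - [-1, [1, -0.2, 0], [0, 0, 0]]
    - [-1, [1, 0, 0], [0, 0, 0]]
    - [-1, [1, 0, 0], [0, 0, 0]]
    - [-1, [1, 0, 0], [0, 0, 0]]
    - [-1, [1, 0, 0], [0, 0, 0]]
    - [-1, [0.8, 0, 0], [0, 0, 0]]
    - [-1, [0.4, 0, 0], [0, 0, 0]]
    - [-1, [0, 0, 0], [0, 0, 0]]

```text
clock: 7.15
ee_pos: [0.4458, 0.0613, 0.1727]
tool_rot: [2.204, 2.238, 0.0]
ft_force: [-0.0, 0.5, -1.7]
grip_width: 0.0492
gripper_force: 31.7
```

Run:
```python
from h import *
t=cam('top')['pixels']; w=cam('wrist')['pixels']
o=np.zeros((400,800,3),np.uint8); o[:330,:400]=cv2.resize(w,(400,250))[:0] if 0 else 0
o[:250,:400]=cv2.resize(w,(400,250)); o[:,400:]=cv2.resize(t[170:270,290:390],(400,400)); 
s=cam('scene')['pixels'][130:240,260:460]; o[250:,:400]=cv2.resize(s,(400,150))
cv2.imwrite('pics/j1.png',o[:,:,::-1]); print(r.sense()['ee_pos'],r.sense()['grip_width'])
```

```text
[0.44580005 0.0599726  0.17239625] 0.04947856899144631
```

View pics/j1.png

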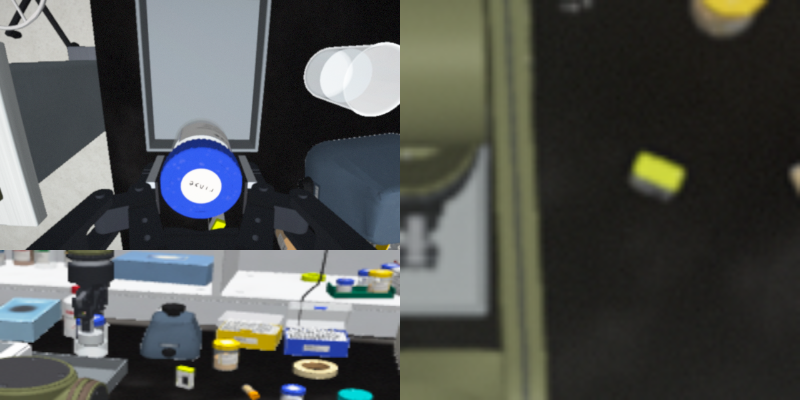

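Wrist view shows the jar gripped squarely between the fingers above the bay's near-right end. The mailer (bottom-left panel at 185,377) and vial are untouched. I lower it now.

Call:
move_arm:
  commands:
    - [-1, [0, 0, 1], [0, 0, 0]]
    - [-1, [0, 0, 1], [0, 0, 0]]
    - [-1, [0, 0, 0.5], [0, 0, 0]]
    - [-1, [0, 0, 0.15], [0, 0, 0]]
    - [-1, [0, 0, 0.1], [0, 0, 0]]
    - [-1, [0, 0, 0.04], [0, 0, 0]]
    - [-1, [0, 0, 0], [0, 0, 0]]

```text
clock: 8.18
ee_pos: [0.4463, 0.0608, 0.0613]
tool_rot: [2.206, 2.235, 0.002]
ft_force: [-0.3, 0.2, -1.0]
grip_width: 0.0495
gripper_force: 31.7
```

Call:
move_arm:
  commands:
    - [-1, [0, 0, 0.025], [0, 0, 0]]
    - [-1, [0, 0, 0.025], [0, 0, 0]]
    - [-1, [0, 0, 0], [0, 0, 0]]

```text
clock: 8.55
ee_pos: [0.4464, 0.061, 0.0606]
tool_rot: [2.206, 2.235, 0.003]
ft_force: [-2.3, 0.8, 15.4]
grip_width: 0.0491
gripper_force: 33.1
```

Call:
move_arm:
  commands:
    - [1, [0, 0, 0], [0, 0, 0]]
    - [1, [0, 0, 0], [0, 0, 0]]
    - [1, [0, 0, 0], [0, 0, 0]]
    - [1, [0, 0, 0], [0, 0, 0]]
    - [1, [0, 0, -0.3], [0, 0, 0]]
    - [1, [0, 0, -1], [0, 0, 0]]
    - [1, [0, 0, -1], [0, 0, 0]]
    - [1, [0, 0, -1], [0, 0, 0]]

```text
clock: 9.55
ee_pos: [0.4455, 0.0608, 0.1927]
tool_rot: [2.207, 2.236, 0.001]
ft_force: [0.8, 0.6, -0.8]
grip_width: 0.0853
gripper_force: 0.0
```

Call:
move_arm:
  commands:
    - [1, [-1, 0.15, 0], [0, 0, 0]]
    - [1, [-1, 0.2, 0], [0, 0, 0]]
    - [1, [-1, 0.2, 0], [0, 0, 0]]
    - [1, [-1.0, 0, 0], [0, 0, 0]]
    - [1, [-0.1, 0, 0], [0, 0, 1]]
    - [1, [0, 0, 0], [0, 0, 1]]
    - [1, [0, 0, 0], [0, 0, 1]]
    - [1, [0, 0, 0], [0, 0, 1]]

```text
clock: 10.55
ee_pos: [0.4697, -0.1029, 0.1914]
tool_rot: [2.626, 1.723, 0.0]
ft_force: [0.2, -0.7, 0.6]
grip_width: 0.0854
gripper_force: 0.0
```

Call:
move_arm:
  commands:
    - [1, [0, 0, 0], [0, 0, 0.49]]
    - [1, [0, 0, 0], [0, 0, 0]]

```text
clock: 10.8
ee_pos: [0.4698, -0.1028, 0.1913]
tool_rot: [2.666, 1.661, 0.001]
ft_force: [-0.8, 0.8, 0.8]
grip_width: 0.0853
gripper_force: 0.0
```

Run:
```python
from h import *
w=cam('wrist'); s=cam('scene'); p=w['pixels']; S=r.sense(); print(S['ee_pos'],R.from_rotvec(S['tool_rot']).as_matrix().round(3).tolist())
h=cv2.cvtColor(p,cv2.COLOR_RGB2HSV); m=cv2.inRange(h,np.array((25,100,80)),np.array((45,255,255)))
for q in cv2.findContours(m,cv2.RETR_EXTERNAL,cv2.CHAIN_APPROX_NONE)[0]:
    if cv2.contourArea(q)<100: continue
    W=np.array([onz(w,x,y,.055)[:2] for x,y in q[:,0].astype(float)],np.float32); print(cv2.minAreaRect(q),cv2.minAreaRect(W))
print(proj(w,[.4705,-.1023,.055]), -w['R'].T@w['t'])
o=np.vstack([cv2.resize(p,(640,400)),cv2.resize(s['pixels'][150:250,260:460],(640,200))[:180]])
cv2.imwrite('pics/m1.png',o[:,:,::-1])
```

```text
[ 0.46982214 -0.10286907  0.1911204 ] [[0.441, 0.898, 0.0], [0.898, -0.441, -0.0], [0.0, 0.0, -1.0]]
((322.29443359375, 188.621826171875), (38.75839614868164, 19.735431671142578), 85.91438293457031) ((0.47208303213119507, -0.10099637508392334), (0.03242157772183418, 0.015802524983882904), 67.99174499511719)
((510.0, 179.0), (68.0, 72.0), 90.0) ((0.6113221049308777, -0.16109177470207214), (0.05536256358027458, 0.06180357187986374), 44.14864730834961)
((623.0, 108.5), (139.0, 32.0), 90.0) ((0.7093057632446289, -0.15160104632377625), (0.1098194420337677, 0.024839265272021294), 79.10681915283203)
[321.29279371 191.19796393] [ 0.50493638 -0.0329159   0.31524082]
```

View pics/m1.png

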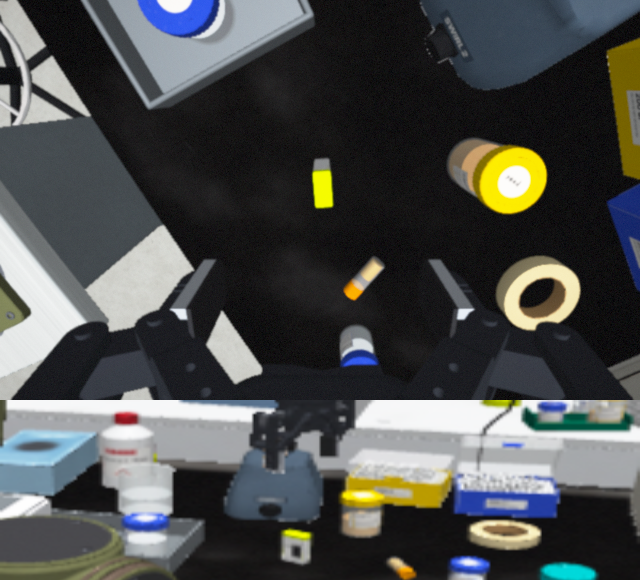

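Jar stands in the bay (top-left of the wrist view). The mailer's lime top is at (322,188), giving world (.472,-.101) at 68° yaw. I'm correcting slightly, then descending.

Call:
move_arm:
  commands:
    - [1, [0, 0, 0.5], [0, 0, -0.63]]
    - [1, [0.05, 0.03, 0.8], [0, 0, 0]]
    - [1, [0, 0, 1], [0, 0, 0]]
    - [1, [0, 0, 1], [0, 0, 0]]
    - [1, [0, 0, 0.43], [0, 0, 0]]
    - [1, [0, 0, 0], [0, 0, 0]]
    - [-1, [0, 0, 0], [0, 0, 0]]
    - [-1, [0, 0, 0], [0, 0, 0]]
  grip_force: 20

```text
clock: 11.9
ee_pos: [0.4726, -0.1017, 0.0426]
tool_rot: [2.609, 1.747, 0.002]
ft_force: [-0.4, 0.1, -0.1]
grip_width: 0.0515
gripper_force: 0.0
```

Call:
move_arm:
  commands:
    - [-1, [0, 0, 0], [0, 0, 0]]
    - [-1, [0, 0, 0], [0, 0, 0]]
    - [-1, [0, 0, 0], [0, 0, 0]]
    - [-1, [0, 0, 0], [0, 0, 0]]
    - [-1, [0, 0, 0], [0, 0, 0]]

```text
clock: 12.52
ee_pos: [0.472, -0.1015, 0.042]
tool_rot: [2.61, 1.747, 0.001]
ft_force: [-1.4, 0.5, 5.0]
grip_width: 0.0136
gripper_force: 25.7
```

Call:
move_arm:
  commands:
    - [-1, [0, 0, -0.5], [0, 0, 0]]
    - [-1, [0, 0, -1], [0, 0, 0]]
    - [-1, [0, 0, -1], [0, 0, 0]]
    - [-1, [0.5, -0.2, -0.7], [0, 0, 0]]
    - [-1, [1, -0.6, 0], [0, 0, 0]]
    - [-1, [1, -0.6, 0], [0, 0, 0]]
    - [-1, [1, -0.6, 0], [0, 0, 0]]
    - [-1, [1, -0.5, 0], [0, 0, 0]]

```text
clock: 13.52
ee_pos: [0.447, 0.1044, 0.1694]
tool_rot: [-2.611, -1.747, 0.001]
ft_force: [0.4, -0.3, -0.8]
grip_width: 0.0137
gripper_force: 24.9
```

Call:
move_arm:
  commands:
    - [-1, [0.48, -0.25, 0], [0, 0, 0]]
    - [-1, [0, 0, 0], [0, 0, -1]]
    - [-1, [0, 0, 0], [0, 0, -1]]
    - [-1, [0, 0, 0], [0, 0, -1]]
    - [-1, [0, 0, 0], [0, 0, -0.86]]
    - [-1, [0, 0, 1], [0, 0, 0]]
    - [-1, [0, 0, 1], [0, 0, 0]]
    - [-1, [0, 0, 0], [0, 0, 0]]

```text
clock: 14.52
ee_pos: [0.4431, 0.1241, 0.0872]
tool_rot: [-2.204, -2.233, 0.01]
ft_force: [-0.2, -0.6, 0.1]
grip_width: 0.0137
gripper_force: 24.9
```

Call:
move_arm:
  commands:
    - [-1, [0, 0, 0.5], [0, 0, 0]]
    - [-1, [0, 0, 0.3], [0, 0, 0]]
    - [-1, [0, 0, 0.1], [0, 0, 0]]
    - [-1, [0, 0, 0.05], [0, 0, 0]]
    - [-1, [0, 0, 0], [0, 0, 0]]

```text
clock: 15.15
ee_pos: [0.4463, 0.1247, 0.0519]
tool_rot: [2.207, 2.236, 0.001]
ft_force: [0.9, 0.6, -0.3]
grip_width: 0.0134
gripper_force: 24.9
```

Call:
move_arm:
  commands:
    - [-1, [0, 0, 0.06], [0, 0, 0]]
    - [-1, [0, 0, 0.025], [0, 0, 0]]
    - [-1, [0, 0, 0.0], [0, 0, 0]]

```text
clock: 15.52
ee_pos: [0.446, 0.1246, 0.0481]
tool_rot: [2.207, 2.236, 0.0]
ft_force: [0.0, 0.5, -0.3]
grip_width: 0.0134
gripper_force: 24.9
```

Call:
move_arm:
  commands:
    - [-1, [0, 0, 0.02], [0, 0, 0]]
    - [-1, [0, 0, 0.02], [0, 0, 0]]
    - [-1, [0, 0, 0], [0, 0, 0]]

```text
clock: 15.9
ee_pos: [0.446, 0.1247, 0.048]
tool_rot: [2.206, 2.236, 0.001]
ft_force: [-2.9, -1.0, 17.9]
grip_width: 0.0137
gripper_force: 27.3
```

Call:
move_arm:
  commands:
    - [0, [0, 0, 0], [0, 0, 0]]
    - [0, [0, 0, 0], [0, 0, 0]]
    - [1, [0, 0, 0], [0, 0, 0]]
    - [1, [0, 0, 0], [0, 0, 0]]
    - [1, [0, 0, -0.6], [0, 0, 0]]
    - [1, [0, 0, -1], [0, 0, 0]]
    - [1, [0, 0, -1], [0, 0, 0]]
    - [1, [0, 0, -1], [0, 0, 0]]

```text
clock: 16.9
ee_pos: [0.4456, 0.1245, 0.1916]
tool_rot: [-2.207, -2.236, 0.001]
ft_force: [1.2, 0.2, -0.5]
grip_width: 0.0852
gripper_force: 0.0
```

Call:
move_arm:
  commands:
    - [1, [-1, 0, 0], [0, 0, 0]]
    - [1, [-1, 0.25, 0], [0, 0, 0]]
    - [1, [-1, 0, 0], [0, 0, 0]]
    - [1, [-1, 0, 0], [0, 0, 0]]
    - [1, [-1, 0, 0], [0, 0, 0]]
    - [1, [-1, 0, 0], [0, 0, 0]]
    - [1, [-1, 0, 0], [0, 0, 0]]
    - [1, [-1, 0, 0], [0, 0, 0]]

```text
clock: 17.9
ee_pos: [0.4598, -0.1965, 0.1903]
tool_rot: [-2.207, -2.235, 0.0]
ft_force: [-0.5, 0.4, -0.1]
grip_width: 0.0853
gripper_force: 0.0
```

Call:
move_arm:
  commands:
    - [1, [-0.6, 0, 0], [0, 0, 0]]
    - [1, [0, 0, 0], [0, 0, 1]]
    - [1, [0, 0, 0], [0, 0, 1]]
    - [1, [0, 0, 0], [0, 0, 1]]
    - [1, [0, 0, 0], [0, 0, 1]]
    - [1, [0, 0, 0], [0, 0, 1]]
    - [1, [0, 0, 0], [0, 0, 1]]
    - [1, [0, 0, 0], [0, 0, 1]]

```text
clock: 18.9
ee_pos: [0.4602, -0.2191, 0.1902]
tool_rot: [-2.863, -1.291, 0.001]
ft_force: [-0.0, -0.1, 0.0]
grip_width: 0.0854
gripper_force: 0.0
```

Call:
move_arm:
  commands:
    - [1, [0, 0, 0], [0, 0, 1]]
    - [1, [0, 0, 0], [0, 0, 1]]
    - [1, [0, 0, 0], [0, 0, 1]]
    - [1, [0, 0, 0], [0, 0, 0.81]]
    - [1, [0, 0, 0], [0, 0, 0]]

```text
clock: 19.52
ee_pos: [0.4603, -0.2191, 0.1902]
tool_rot: [-3.061, -0.705, 0.001]
ft_force: [0.9, -0.2, 0.3]
grip_width: 0.0854
gripper_force: 0.0
```

Run:
```python
from h import *
w=cam('wrist'); t=cam('top'); p=w['pixels']; S=r.sense(); M=R.from_rotvec(S['tool_rot']).as_matrix(); print(S['ee_pos'],np.degrees(np.arctan2(M[1,0],M[0,0])))
u0,v0=proj(w,[.4604,-.219,.0085]).astype(int); print(u0,v0)
g=p.max(2); a,b=max(v0-60,0),max(u0-60,0); k=np.zeros_like(g); k[a:v0+60,b:u0+60]=(g[a:v0+60,b:u0+60]>80)*255
q=min([x for x in cv2.findContours(k,cv2.RETR_EXTERNAL,cv2.CHAIN_APPROX_NONE)[0] if cv2.contourArea(x)>200],key=lambda x:np.hypot(*(np.array(cv2.minAreaRect(x)[0])-(u0,v0))))
W=np.array([onz(w,x,y,.0085)[:2] for x,y in q[:,0].astype(float)],np.float32); print(cv2.minAreaRect(q),cv2.minAreaRect(W))
o=np.zeros((400,800,3),np.uint8);o[:,:480]=cv2.resize(p,(480,400)); o[:,480:]=cv2.resize(t['pixels'][180:260,160:320],(320,400)); cv2.imwrite('pics/v1.png',o[:,:,::-1])
```

```text
[ 0.46030898 -0.21912007  0.19031911] 25.97699383492382
321 178
((321.5, 177.0), (54.0, 19.0), 90.0) ((0.4608966112136841, -0.218735933303833), (0.051979538053274155, 0.018128328025341034), 25.898515701293945)
```

View pics/v1.png

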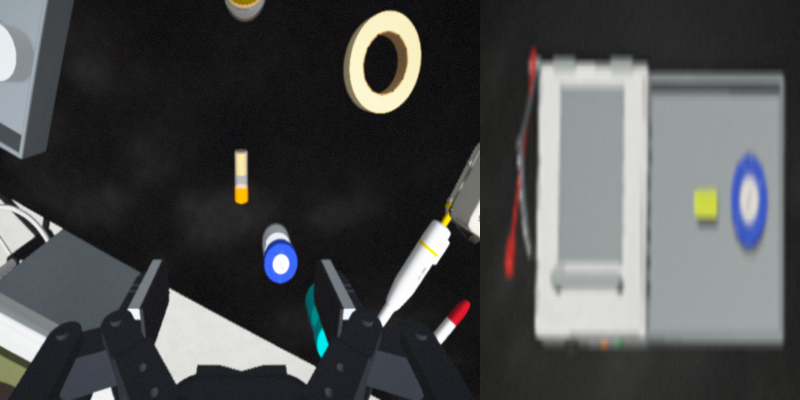

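Wrist view shows the vial aligned with the tool at (241,177 in the panel). The top view shows the mailer and jar standing in the bay. Descending.

Call:
move_arm:
  commands:
    - [0.3, [0, 0, 1], [0, 0, 0]]
    - [0, [0, 0, 1], [0, 0, 0]]
    - [0, [0, 0, 1], [0, 0, 0]]
    - [0, [0, 0, 0.9], [0, 0, 0]]
    - [0, [0, 0, 0.3], [0, 0, 0]]
    - [0, [0, 0, 0], [0, 0, 0]]
    - [-1, [0, 0, 0], [0, 0, 0]]
    - [-1, [0, 0, 0], [0, 0, 0]]

```text
clock: 20.62
ee_pos: [0.4616, -0.2199, 0.0239]
tool_rot: [3.06, 0.703, 0.004]
ft_force: [0.1, -0.4, 1.4]
grip_width: 0.016
gripper_force: 22.7
```

Call:
move_arm:
  commands:
    - [-1, [0, 0, 0], [0, 0, 0]]
    - [-1, [0, 0, 0], [0, 0, 0]]
    - [-1, [0, 0, 0], [0, 0, 0]]

```text
clock: 21.0
ee_pos: [0.4615, -0.2199, 0.0239]
tool_rot: [3.06, 0.703, 0.004]
ft_force: [-0.7, 0.3, 7.1]
grip_width: 0.0163
gripper_force: 23.3
```

Call:
move_arm:
  commands:
    - [-1, [0, 0, -0.65], [0, 0, 0]]
    - [-1, [0, 0, -1], [0, 0, 0]]
    - [-1, [0, 0, -1], [0, 0, -1]]
    - [-1, [0, 0, -1], [0, 0, -1]]
    - [-1, [0, 0, 0], [0, 0, -1]]
    - [-1, [0, 0, 0], [0, 0, -1]]
    - [-1, [0, 0, 0], [0, 0, -1]]
    - [-1, [0, 0, 0], [0, 0, -1]]

```text
clock: 22.0
ee_pos: [0.4602, -0.2191, 0.1689]
tool_rot: [2.691, 1.62, 0.0]
ft_force: [-0.4, -0.6, -0.7]
grip_width: 0.0162
gripper_force: 22.4
```

Call:
move_arm:
  commands:
    - [-1, [0, 0, 0], [0, 0, -1]]
    - [-1, [0, 0, 0], [0, 0, -1]]
    - [-1, [0, 0, 0], [0, 0, -1]]
    - [-1, [0, 0, 0], [0, 0, -1]]
    - [-1, [0, 0, 0], [0, 0, -0.8]]
    - [-1, [1, 0, 0], [0, 0, 0]]
    - [-1, [1, 0, 0], [0, 0, 0]]
    - [-1, [1, 0, 0], [0, 0, 0]]

```text
clock: 23.0
ee_pos: [0.4587, -0.0982, 0.1688]
tool_rot: [2.209, 2.234, 0.001]
ft_force: [0.2, -0.1, 0.1]
grip_width: 0.0161
gripper_force: 22.4
```

Call:
move_arm:
  commands:
    - [-1, [1, -0.16, 0], [0, 0, 0]]
    - [-1, [1, 0, 0], [0, 0, 0]]
    - [-1, [1, 0, 0], [0, 0, 0]]
    - [-1, [1, 0, 0], [0, 0, 0]]
    - [-1, [1, 0, 0], [0, 0, 0]]
    - [-1, [1, 0, 0], [0, 0, 0]]
    - [-1, [0.74, 0, 0], [0, 0, 0]]
    - [-1, [0, 0, 0], [0, 0, 0]]

```text
clock: 24.0
ee_pos: [0.4493, 0.1719, 0.1689]
tool_rot: [2.204, 2.238, 0.001]
ft_force: [-0.2, -1.4, 0.2]
grip_width: 0.0161
gripper_force: 22.4
```

Call:
move_arm:
  commands:
    - [-1, [0, 0, 1], [0, 0, 0]]
    - [-1, [0, 0, 1], [0, 0, 0]]
    - [-1, [0, 0, 0.9], [0, 0, 0]]
    - [-1, [0, 0, 0.35], [0, 0, 0]]
    - [-1, [0, 0, 0.15], [0, 0, 0]]
    - [-1, [0, 0, 0.03], [0, 0, 0]]
    - [-1, [0, 0, 0], [0, 0, 0]]

```text
clock: 24.88
ee_pos: [0.4502, 0.1704, 0.0322]
tool_rot: [2.207, 2.234, 0.003]
ft_force: [0.0, 0.7, 0.1]
grip_width: 0.0166
gripper_force: 22.4
```

Call:
move_arm:
  commands:
    - [-1, [0, 0, 0.03], [0, 0, 0]]
    - [-1, [0, 0, 0.02], [0, 0, 0]]
    - [-1, [0, 0, 0.01], [0, 0, 0]]
    - [-1, [0, 0, 0], [0, 0, 0]]

```text
clock: 25.38
ee_pos: [0.4497, 0.1704, 0.0299]
tool_rot: [2.207, 2.234, 0.002]
ft_force: [-1.5, -0.2, 8.0]
grip_width: 0.0162
gripper_force: 23.5
```

Call:
move_arm:
  commands:
    - [0, [0, 0, 0], [0, 0, 0]]
    - [0, [0, 0, 0], [0, 0, 0]]
    - [0, [0, 0, 0], [0, 0, 0]]
    - [0, [0, 0, -0.3], [0, 0, 0]]
    - [0, [0, 0, -1], [0, 0, 0]]
    - [0, [0, 0, -1], [0, 0, 0]]
    - [0, [0, 0, -1], [0, 0, 0]]
    - [0, [0, 0, -0.7], [0, 0, 0]]

```text
clock: 26.38
ee_pos: [0.4498, 0.1704, 0.1916]
tool_rot: [2.207, 2.234, 0.004]
ft_force: [0.7, 0.3, -1.1]
grip_width: 0.0427
gripper_force: 0.0
```

Call:
move_arm:
  commands:
    - [0, [-1, -1, 0], [0, 0, 0]]
    - [0, [-1, -1, 0], [0, 0, 0]]
    - [0, [0, 0, 0], [0, 0, 0]]

```text
clock: 26.75
ee_pos: [0.3656, 0.0874, 0.1889]
tool_rot: [-2.209, -2.231, 0.005]
ft_force: [0.7, 1.0, -0.2]
grip_width: 0.0426
gripper_force: 0.0
```

Run:
```python
from h import *
w=cam('wrist'); t=cam('top'); S=r.sense(); print(S['ee_pos'],S['joint_pos'].round(3))
cv2.imwrite('pics/b1.png',w['pixels'][:,:,::-1])
# bar estimate in wrist
for q in ((-.049-.0,.095,.101),(-.049,.132,.101),(-.049,.058,.101)):
    P=np.array([.445+q[0]-.013*q[1],.185+q[1]+.013*q[0],q[2]]); print(P,proj(w,P).round(1))
```

```text
[0.37057937 0.08917295 0.18975515] [0.125 0.098 1.967 0.    1.075 0.114]
[0.394765 0.279363 0.101   ] [ 380.4 -135.9]
[0.394284 0.316363 0.101   ] [ 382.5 -220.4]
[0.395246 0.242363 0.101   ] [378.  -55.9]
```

View pics/b1.png

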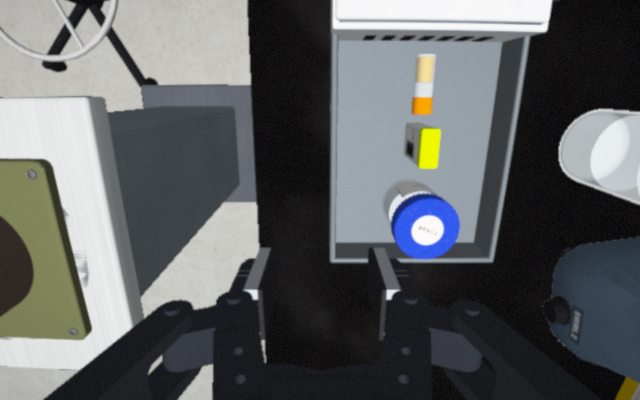

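Everything in the bay stands or lies properly: vial (425,85), mailer (430,148), jar (425,225). Next the lid bar.

Call:
move_arm:
  commands:
    - [0, [1, 0.3, 0], [0, 0, 0]]
    - [0, [1, 0.38, 0], [0, 0, 0]]
    - [0, [1, 0, 0], [0, 0, 0]]
    - [0, [1, 0, 0], [0, 0, 0]]
    - [0, [0.74, 0, 0], [0, 0, 0]]
    - [0, [0, 0, 0], [0, 0, 0]]

```text
clock: 27.6
ee_pos: [0.3966, 0.2826, 0.1891]
tool_rot: [2.204, 2.239, 0.004]
ft_force: [-0.2, 0.2, -0.4]
grip_width: 0.0425
gripper_force: 0.0
```

Run:
```python
from h import *
w=cam('wrist'); t=cam('top'); S=r.sense(); print(S['ee_pos'],S['joint_pos'].round(3))
for q in ((-.049-.0,.095,.101),(-.049,.132,.101),(-.049,.058,.101)):
    P=np.array([.445+q[0]-.013*q[1],.185+q[1]+.013*q[0],q[2]]); print(P,proj(w,P).round(1))
cv2.imwrite('pics/l1.png',w['pixels'][:,:,::-1])
```

```text
[0.39557812 0.2798962  0.18876424] [ 0.529  0.242  1.777 -0.     1.123  0.515]
[0.394765 0.279363 0.101   ] [317.6 217. ]
[0.394284 0.316363 0.101   ] [317.5 162.9]
[0.395246 0.242363 0.101   ] [317.6 266. ]
```

View pics/l1.png

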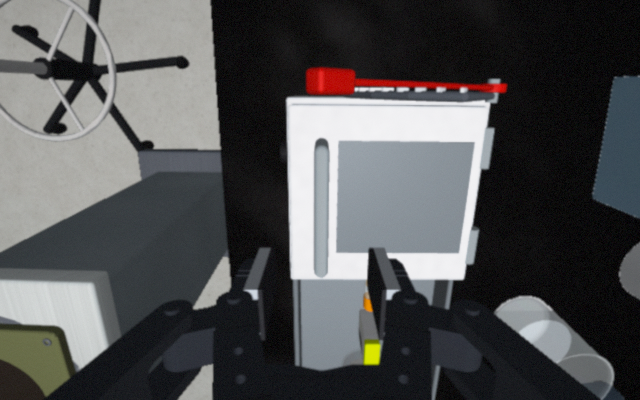

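Wrist view: the bar runs at column 321, rows 140 to 277, between the finger lines. The pointer (330,80) is well clear on the left. Lowering onto the bar.

Call:
move_arm:
  commands:
    - [0, [0.03, 0.04, 0.8], [0, 0, 0]]
    - [0, [0, 0, 0.9], [0, 0, 0]]
    - [0, [0, 0, 0.5], [0, 0, 0]]
    - [0, [0, 0, 0], [0, 0, 0]]
    - [-1, [0, 0, 0], [0, 0, 0]]
    - [-1, [0, 0, 0], [0, 0, 0]]
    - [-1, [0, 0, 0], [0, 0, 0]]
    - [-1, [0, 0, 0], [0, 0, 0]]
  grip_force: 60

```text
clock: 28.7
ee_pos: [0.3963, 0.2806, 0.1019]
tool_rot: [-2.208, -2.234, -0.0]
ft_force: [-3.6, 0.7, 6.8]
grip_width: 0.0081
gripper_force: 58.7
```

Call:
move_arm:
  commands:
    - [-1, [0, 0.054, -0.158], [0, 0, 0]]
    - [-1, [0, 0, 0], [0.5, 0, 0]]
    - [-1, [0, 0.054, -0.158], [0, 0, 0]]
    - [-1, [0, 0, 0], [0.5, 0, 0]]
    - [-1, [0, 0.054, -0.158], [0, 0, 0]]
    - [-1, [0, 0, 0], [0.5, 0, 0]]
    - [-1, [0, 0.054, -0.158], [0, 0, 0]]
    - [-1, [0, 0, 0], [0.5, 0, 0]]

```text
clock: 29.7
ee_pos: [0.4066, 0.2806, 0.1257]
tool_rot: [-2.097, -2.124, 0.225]
ft_force: [-3.9, 1.4, -3.2]
grip_width: 0.008
gripper_force: 60.4
```

```bash
cat > st.py <<'E'
from h import *
S=r.sense();M=R.from_rotvec(S['tool_rot']).as_matrix(); z=M[:,2]
print(S['ee_pos'].round(4),'tilt',np.degrees(np.arctan2(-z[0],-z[2])).round(2),'lat',z[1].round(3),S['joint_pos'].round(2),S['ft_force'].round(1),S['grip_width'])
E
python3 st.py
```

```text
[0.4066 0.2806 0.1257] tilt 12.09 lat -0.003 [0.45 0.41 1.72 0.1  1.2  0.4 ] [-3.9  1.4 -3.2] 0.007990304111980973
```

Call:
move_arm:
  commands:
    - [-1, [0, 0.054, -0.158], [0, 0, 0]]
    - [-1, [0, 0, 0], [0.5, 0, 0]]
    - [-1, [0, 0.054, -0.158], [0, 0, 0]]
    - [-1, [0, 0, 0], [0.5, 0, 0]]
    - [-1, [0, 0.054, -0.158], [0, 0, 0]]
    - [-1, [0, 0, 0], [0.5, 0, 0]]
    - [-1, [0, 0.054, -0.158], [0, 0, 0]]
    - [-1, [0, 0, 0], [0.5, 0, 0]]

```text
clock: 30.7
ee_pos: [0.422, 0.2808, 0.1475]
tool_rot: [-1.978, -2.003, 0.428]
ft_force: [-4.8, 1.8, -2.1]
grip_width: 0.0078
gripper_force: 60.9
```

```bash
python3 st.py
```

```text
[0.422  0.2808 0.1475] tilt 24.1 lat -0.005 [0.4  0.5  1.55 0.15 1.48 0.34] [-4.8  1.8 -2.1] 0.007772666606138072
```

Call:
move_arm:
  commands:
    - [-1, [0, 0.054, -0.158], [0, 0, 0]]
    - [-1, [0, 0, 0], [0.5, 0, 0]]
    - [-1, [0, 0.054, -0.158], [0, 0, 0]]
    - [-1, [0, 0, 0], [0.5, 0, 0]]
    - [-1, [0, 0.054, -0.158], [0, 0, 0]]
    - [-1, [0, 0, 0], [0.5, 0, 0]]
    - [-1, [0, 0.054, -0.158], [0, 0, 0]]
    - [-1, [0, 0, 0], [0.5, 0, 0]]

```text
clock: 31.7
ee_pos: [0.4417, 0.281, 0.1657]
tool_rot: [-1.85, -1.873, 0.611]
ft_force: [-5.5, 1.0, -1.9]
grip_width: 0.0079
gripper_force: 61.0
```

Call:
move_arm:
  commands:
    - [-1, [0, 0.054, -0.158], [0, 0, 0]]
    - [-1, [0, 0, 0], [0.5, 0, 0]]
    - [-1, [0, 0.054, -0.158], [0, 0, 0]]
    - [-1, [0, 0, 0], [0.5, 0, 0]]
    - [-1, [0, 0, 0], [0, 0, 0]]
    - [-1, [0, 0, 0], [0, 0, 0]]

```text
clock: 32.45
ee_pos: [0.4521, 0.2811, 0.1728]
tool_rot: [-1.782, -1.804, 0.697]
ft_force: [-8.1, 1.7, -1.0]
grip_width: 0.0077
gripper_force: 61.0
```

```bash
python3 st.py
python3 - <<'E'
from h import *
w=cam('wrist');t=cam('top');s=cam('scene')
o=np.zeros((600,800,3),np.uint8)
o[:350,:560]=cv2.resize(w['pixels'],(560,350)); o[350:,:400]=cv2.resize(t['pixels'][175:260,155:320],(400,250)); o[350:,400:]=cv2.resize(s['pixels'][155:235,200:330],(400,250))
cv2.imwrite('pics/f1.png',o[:,:,::-1])
a=.74
for C in(t,s): print([proj(C,np.array([.5157,.364,.063])+.16*np.array([-np.cos(a),-.013*np.cos(a),np.sin(a)])).round(1)])
for n,C,(x0,x1,y0,y1) in (('top',t,(168,195,185,245)),('scene',s,(205,245,165,205))):
    h=cv2.cvtColor(C['pixels'],cv2.COLOR_RGB2HSV); m=(((h[...,0]<7)|(h[...,0]>172))&(h[...,1]>130)&(h[...,2]>60))
    yy,xx=np.nonzero(m[y0:y1,x0:x1]); print(n,xx.min()+x0,xx.max()+x0,yy.min()+y0,yy.max()+y0,len(xx))
E
```

```text
[0.4521 0.2811 0.1728] tilt 42.22 lat -0.009 [0.33 0.67 1.3  0.22 1.87 0.31] [-8.1  1.7 -1. ] 0.007720865099090488
[array([175.4, 231.1])]
[array([219.7, 179.9])]Traceback (most recent call last):
  File "<stdin>", line 10, in <module>
    return umr_minimum(a, axis, None, out, keepdims, initial, where)
ValueError: zero-size array to reduction operation minimum which has no identity
```

View pics/f1.png

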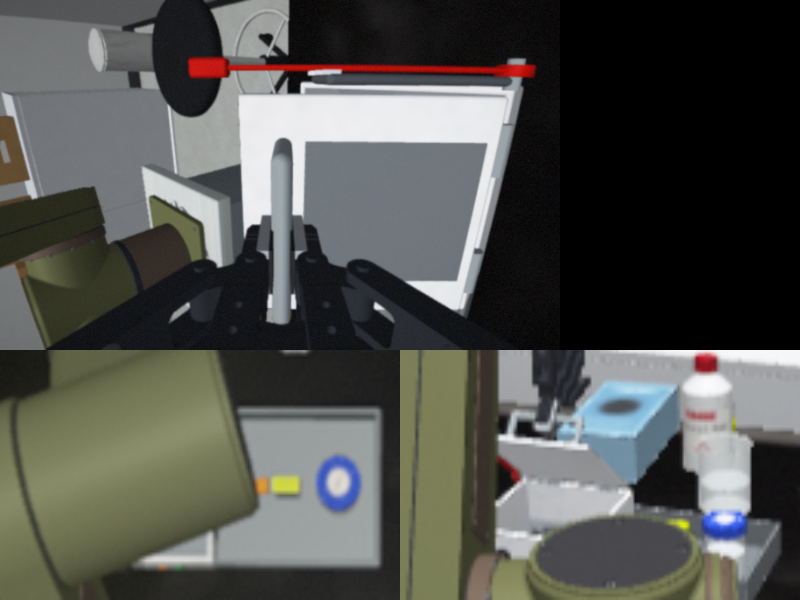

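Now compare lid and pointer angles directly in this wrist view (pointer rows about 68 to 71, lid left edge row about 96). Everything in the bay is still as placed.

Run:
```python
from h import *
w=cam('wrist'); p=w['pixels']; h=cv2.cvtColor(p,cv2.COLOR_RGB2HSV)
m=(((h[...,0]<7)|(h[...,0]>172))&(h[...,1]>130)&(h[...,2]>60)); m[140:]=0; m[:,:200]=0
cols=np.arange(270,570,10)
def plane(u,v,n,d):
    o,e=ray(w,u,v); return o+e*(d-o@n)/(e@n)
n=np.array([-.013,1,0])
def ang(pts): 
    x=pts[:,0];z=pts[:,2];k=np.polyfit(x,z,1); return -np.arctan(k[0])
ys=[(c,np.nonzero(m[:,c])[0].mean()) for c in cols if m[:,c].sum()>1 and m[:,c].sum()<14]
for Y in(.361,.364,.367): print('pointer',Y,ang(np.array([plane(u,v,n,Y-.013*.45) for u,v in ys])))
tip=np.nonzero(m[:,:262]); print('tip px',tip[1].min(),tip[1].max(),tip[0].mean())
for Y in(.361,.364,.367): print('tip',plane((tip[1].min()+tip[1].max())/2,tip[0].mean(),n,Y-.013*.45))
# lid left edge: first white row going down from pointer rows
e=[]
for c in range(290,560,10):
    col=p[95:125,c].astype(int).min(1); g=np.diff(col); e.append((c,95+int(np.argmax(g)),int(g.max())))
print(e)
q=np.array([(c,v+.5) for c,v,g in e if g>25 and v>100]); 
for Y in(.347,.350,.353): print('lid',Y,ang(np.array([plane(u,v,n,Y-.013*.45) for u,v in q])),len(q))
```

```text
pointer 0.361 0.8572771844657564
pointer 0.364 0.8572771844657555
pointer 0.367 0.857277184465754
tip px 214 261 76.88
tip [0.49052134 0.36152678 0.23409885]
tip [0.42425179 0.36366527 0.18856847]
tip [0.35798223 0.36580377 0.14303808]
[(290, 107, 41), (300, 107, 45), (310, 107, 55), (320, 107, 38), (330, 106, 63), (340, 106, 61), (350, 107, 32), (360, 95, 69), (370, 96, 71), (380, 96, 72), (390, 96, 71), (400, 96, 71), (410, 97, 78), (420, 96, 76), (430, 96, 73), (440, 97, 71), (450, 96, 68), (460, 97, 68), (470, 97, 70), (480, 96, 58), (490, 97, 64), (500, 97, 70), (510, 97, 76), (520, 97, 71), (530, 97, 64), (540, 97, 71), (550, 97, 66)]
lid 0.347 0.7481885681560535 7
lid 0.35 0.7481885681560554 7
lid 0.353 0.7481885681560564 7
```

Call:
move_arm:
  commands:
    - [-1, [0, 0.014, -0.04], [0, 0, 0]]
    - [-1, [0, 0, 0], [0.13, 0, 0]]
    - [-1, [0, 0, 0], [0, 0, 0]]
    - [-1, [0, 0, 0], [0, 0, 0]]
    - [-1, [0, 0, 0], [0, 0, 0]]
    - [-1, [0, 0, 0], [0, 0, 0]]

```text
clock: 33.4
ee_pos: [0.4537, 0.2811, 0.1737]
tool_rot: [-1.774, -1.796, 0.707]
ft_force: [-7.6, 2.3, -0.7]
grip_width: 0.0077
gripper_force: 61.0
```

```bash
python3 st.py; python3 -c "
from rig import r
print(r.close_job())"
```

```text
[0.4537 0.2811 0.1737] tilt 42.95 lat -0.009 [0.33 0.68 1.29 0.23 1.89 0.31] [-7.6  2.3 -0.7] 0.007700918494181149
the job is handed in; nothing more can be done
None
```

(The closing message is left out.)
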